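Tighten the bar clamp with the click wrench

ROBOT

A 6-joint arm with a two-finger parallel gripper is mounted at the origin on a cart in front of the work surface, level with it; the furniture and walls round the work are solid. World frame = base frame: x ahead of the robot, y to its left, z up, the work surface at z = 0. Lengths are in m, angles in degrees, forces in N, time in s.
With the tool pointing down it reaches from about 0.425 to 1.125 m from the base axis. Payload 14.9 kg.
Tool frame: the origin (TCP) lies between the finger pads; the fingertips stand 25 mm ahead of it and the grasp point (between the pads) lies 6 mm ahead of it; z points along the fingers, y is the direction in which the jaws open and shut (so a half turn about z gives the same grasp; the last joint's range is limited). The gripper opens to 91 mm and grips with 3 to 60 N. Pads are 32 mm wide; open, the fingers measure 118 mm over their backs; the gripper's body (76 mm by 178 mm) begins 60 mm behind the grasp point.
Start: joints at [-1.908, 21.709, 99.362, -0, 58.929, -1.908], TCP at [0.7, -0, 0.239] pointing down, gripper open.
Joint ranges: [-158.91, 158.91], [-42.39, 125.64], [0.06, 152.35], [-60.88, 240.88], [17.5, 164.5], [-176.32, 176.32]. Speed limits (degrees/s): [108.29, 108.29, 136.94, 180, 180, 180].

INTERFACE

Orientations are given as a 3x3 rotation matrix whose columns are the frame's x, y, z axes.
In Python, from bench import ctrl gives the robot as it stands. The module is installed in compiled form; this text tells all that it offers.
- The arm moves only by the tool jog_arm, never from a script. Its argument "series" is a list of rows, each an object of numbers: "hand": the finger opening in cm, from 0 to 9.12; "tx", "ty", "tz": the shift along the tool's x, y, z in cm; "spin": the turn about the tool's z in rad. A call has 1 to 10 rows; each row shifts and turns the commanded pose from where the row before left it, along the tool's axes as they then stand; what a row does not reach is not made up. A row lasts 1/10 s, in which the tool goes at most 50 mm and 8.59 degrees, less where a joint would pass 70% of its speed; a pose out of reach is approached as far as the arm can. A call is refused whole if a number of a shift passes 5 or a number of a turn 0.15, either way. A call with a gripper value outside its range is refused whole. The fingers move at their own pace and stop on an object; "grip_force" is the grip in N (left out, the last holds). Time passes only in rows, so rows that do not move let the fingers close. It gives the time, the measured TCP pose, the force and the opening at its end, in the units of the state.
- ctrl.get_obs(): the state, without advancing time (a new reading comes with each control period).
- ctrl.snapshot(name): name is "scene" or "side" or "wrist"; returns a dict with "color" (420x560x3 uint8, red, green, blue), "vertical_fov" (degrees; the focal length in pixels is half the picture's height over the tangent of half this angle, whatever the lens; pixels are square), "cx", "cy" (the principal point, pixels), "R" (3x3) and "t" (3): a world point X has camera coordinates R X + t; the wrist camera has in their place "mount" (4x4, takes a point from camera to tool coordinates, whose origin is the TCP and whose axes are the flange's). Camera axes: x right, y down, z forward; pixel columns grow to the right and rows downward; lengths in m; the calibration is good to about 2 mm. The wrist camera is an equidistant fisheye: a pixel r from the principal point sees the ray r / f radians off the axis. A picture is of the moment at which its call begins: read the wrist's pose just before it. There is no depth.
- ctrl.sign_off(): hands the job in, once; it reports no verdict.
Trained networks look in a picture, given as the dict that the camera call returned (one of the last four; its "shot" number tells which), for a name from the list of things; names that differ only in an ending like _2 or _b are one class to them, and where a whole thing is asked for, a point or a joint stands for the part that bears it (a point fixed in the world has none). Each returns a list of dicts, best first, with "score" (0 to 1); they miss things now and then, are a little off and sometimes report something else, mostly with a low value. They report only what shows in the picture. A call takes as long as a camera call.
- ctrl.cut_out(picture, target): "region" (420x560 bool, what is visible of it) and "extent" ([left, top, right, bottom] in pixels, round what is visible of it).
- ctrl.mark_of(picture, target): "location" ([column, row] in pixels: a listed point, or the origin of a listed thing).
The state is a dict: "time": time; "joint_pos": joint angles; "joint_velocities": joint speeds; "joint_efforts": joint torques, N m; "position": TCP position; "orientation": TCP orientation; "contact_force": force on the tool from outside, world axes, zero at the start; "torque": the same for the moment, N m; "finger_gap": finger opening in m.
Only numpy, scipy, OpenCV 4.12 (cv2) and the standard library are available. Lean on these libraries where they do the work, as an engineer would, in place of code of your own. Each camera call takes 0.05 s, during which the arm holds its last target.

TASK

Fit the click wrench's square socket gently over the brass square bolt head of the blue-based bar clamp, and turn it clockwise (seen from above) by its red handle until the handle clicks, that is, breaks away a little under load; then stop at once without forcing the handle on past the click, let go, and leave the wrench standing seated on the bolt. Leave the other things on the bench alone.

Things in the scene. Friction and masses are not known exactly. Their poses are not given: they have to be found in the camera images.
- wrench_grip (a point): Centre of the dark steel head block of the loose click wrench (0.5-0.8 kg): pick it up here, where it balances. Block 30 mm wide along y, 48 mm long along x, 36 mm tall. z up; the handle leaves towards -x. Under the block a bright steel square socket, 50 mm square outside, 25 mm tall, open downward; the wrench stands upright on it, its underside 43 mm below this point.
- socket_mouth (a point): Centre of the square opening in the underside of the socket, 43 mm below wrench_grip, same axes. The hole is 38 mm square, 20 mm deep, walls 6 mm, sides parallel to x and y; it goes over the bolt head in any of four quarter turns.
- click_pivot (a point): Upright pin 30 mm from the socket's axis (wrench's -x) on which the handle breaks away from the head; axes as wrench_grip. The handle runs from here towards -x: its red round grip, 25 mm in diameter, is 100 to 190 mm from the socket's axis, at this point's height, 40 mm above socket_mouth; a dark end cap follows, to 196 mm. Turn the wrench at the middle of the red grip, 145 mm from the axis.
- bolt_head (a point): Centre of the top of the brass square bolt head, upright on a clamp fixed to the bench (blue plate 80 x 90 mm, dark block, bright bar). z up; x, y parallel to the square's sides. Head 36 mm square (top 4 mm stepped in to 32), 24 mm tall, top 64 mm above the bench. Seated, the hole's floor rests on this top: socket_mouth 20 mm below this point. Never press down here with over 40 N.
- bolt_corner (a point): Corner of the bolt head, 25 mm from its axis, 4 mm below its top. The bolt turns clockwise with at most 3 N at mid-grip through an unknown angle, 0.3 to 0.9 rad, then is tight. Then the wrench's handle, rigidly straight until now, gives at 8 to 11 N at mid-grip: it yields and the force stops rising. Over 0.2 rad of give is over-tightening (stop at 0.27). Let go, it springs straight.
- tape_measure_mid (a point): Bystander: yellow and black tape measure, 74 x 76 x 36 mm, point half-way up.
- wood_block_2_mid (a point): Bystander: flat light wood offcut, 45 x 90 x 22 mm, point half-way up.
- pliers_mid (a point): Bystander: blue-handled pliers, 52 x 176 x 14 mm, point half-way up.
- bolt_mid (a point): Bystander: loose steel bolt lying down, 22 x 78 x 19 mm, point half-way up.

How it is judged (in metres and radians):
On the way, in this order (a step that is already met when the one before it is completed fails the run):
1. the socket is fully down over the bolt head, wrench upright (horizontal distance between socket_mouth and bolt_head below 0.006 m and z of socket_mouth in the frame of bolt_head below -0.015 m and angle between wrench_grip's own z axis and vertical below 0.15 rad), for 0.1 s.
2. the bolt has been turned tight and the handle has clicked (given by more than 0.03 rad, its end cap 5 mm aside) with the socket still seated (all of step 1 and y of wrench_handle_c3 in the frame of wrench_grip above 0.005 m and distance of bolt_corner from where it was at the start of the episode above 0.005 m), for 0.1 s.
At the end, for the whole second after the job is handed in: The wrench stands at rest on the bolt head, socket fully down (mouth at least 15 mm below the head's top, within 6 mm of its axis, tilted less than 0.15 rad), the bolt has been turned tight to the click, the handle has sprung straight (end cap less than 4 mm aside), and nothing is touched (all of step 1 and y of wrench_handle_c3 in the frame of wrench_grip below 0.004 m and distance of bolt_corner from where it was at the start of the episode above 0.005 m and linear speed of wrench below 0.02 m/s).
It fails at once if the handle is forced on past the click (more than 0.2 rad of give, its end cap 32 mm aside) (y of wrench_handle_c3 in the frame of wrench_grip above 0.032 m).
It fails at once if the bolt head is pressed down with more than 40 N (contact force between clamp_bolt_c1 and wrench above 40 N).
It fails at once if a bystander is moved more than 30 mm (distance of any of tape_measure_mid, wood_block_2_mid, pliers_mid, bolt_mid from where it was at the start of the episode above 0.03 m).
It also fails if it takes over 61 s, if anything falls off the work surface, if the arm or the gripper's body presses on something with over 40 N, if the wrist force passes 120 N, or if a joint passes its speed limit or range.

## Working session

There is one attempt and no reset: what is moved stays moved. The work goes in short steps, Python scripts to look and compute and a tool call to move; the robot and the scene stay as the last step left them, time stands still between calls to the robot, and variables do not carry over. Pictures are saved under pics/ and viewed, and the job is handed in when it is done.

Besides the shell and the picture viewer there is one more tool, called after ">>>" as name(argument=value, ...), one argument or row to a line, values as JSON. jog_arm: Moves the arm, as the interface text tells. Its arguments: {"type":"object","properties":{"series":{"type":"array"},"grip_force":{"type":"number"}},"required":["series"]}

```bash
mkdir -p pics
cat > h.py <<'E'
import numpy as np, cv2
from bench import ctrl
def snap(n,f):
    o=ctrl.get_obs(); s=ctrl.snapshot(n); cv2.imwrite('pics/'+f,s['color'][:,:,::-1]); return o,s
def ray(s,px,o=None):
    f=210/np.tan(np.radians(s['vertical_fov'])/2)
    d=np.array([(px[0]-s['cx'])/f,(px[1]-s['cy'])/f])
    if 'mount' in s:
        r=np.linalg.norm(d); v=np.array([*(d/r*np.sin(r) if r>0 else d),np.cos(r)])
        M=np.array(s['mount']); R=np.array(o['orientation']); 
        return np.array(o['position'])+R@M[:3,3], R@(M[:3,:3]@v)
    R=np.array(s['R']);t=np.array(s['t']); return -R.T@t, R.T@np.array([*d,1.])
def atz(s,px,z,o=None):
    c,d=ray(s,px,o); return c+d*(z-c[2])/d[2]
def tri(rs):
    A=np.zeros((3,3));b=np.zeros(3)
    for c,d in rs:
        d=d/np.linalg.norm(d);P=np.eye(3)-np.outer(d,d);A+=P;b+=P@c
    X=np.linalg.solve(A,b); return X,[np.linalg.norm((np.eye(3)-np.outer(d,d)/(d@d))@(X-c)) for c,d in rs]
E
python3 - <<'E'
from h import *
np.set_printoptions(precision=4,suppress=True)
o=ctrl.get_obs();print(o)
for n in ['scene','side','wrist']:
    o,s=snap(n,n+'0.png'); print(n,{k:v for k,v in s.items() if k!='color'})
    for t in ['wrench_grip','socket_mouth','click_pivot','bolt_head','bolt_corner','tape_measure_mid','wood_block_2_mid','pliers_mid','bolt_mid']:
        print(t,[(np.round(m['location'],1),round(m['score'],2)) for m in ctrl.mark_of(s,t)[:3]])
E
```

```text
{'time': 0.0, 'joint_pos': array([-1.9081, 21.7381, 99.3973,  0.0011, 58.9269, -1.9091]), 'joint_velocities': array([-0.0971,  0.0062, -0.0487,  0.0708,  0.1209,  0.0063]), 'joint_efforts': array([  0.0006, -76.3728, -43.4373,   0.065 ,   0.0424,  -0.0002]), 'position': array([0.6996, 0.    , 0.2383]), 'orientation': array([[-0.    ,  1.    , -0.0011],
       [ 1.    ,  0.    ,  0.0001],
       [ 0.0001, -0.0011, -1.    ]]), 'contact_force': array([0.4446, 0.8981, 0.6999]), 'torque': array([-0.0142, -0.0349, -0.0021]), 'finger_gap': 0.09129706395745152}
scene {'vertical_fov': 48.53255751454451, 'cx': 280.21451016913426, 'cy': 203.89662374094934, 'R': array([[-0.6809, -0.7324, -0.0023],
       [-0.4603,  0.4304, -0.7765],
       [ 0.5697, -0.5276, -0.6302]]), 't': array([0.4618, 0.2457, 0.9934]), 'shot': 1}
wrench_grip [(array([257.3, 242.2]), 0.65), (array([256.3, 255.5]), 0.22)]
socket_mouth [(array([238. , 305.1]), 0.68), (array([258.7, 254.9]), 0.56), (array([288.8, 171.8]), 0.56)]
click_pivot [(array([242.8, 245.5]), 0.76)]
bolt_head [(array([285.2, 170.9]), 0.47)]
bolt_corner [(
[... 931 characters left out ...]
), 0.35)]
pliers_mid [(array([191.8, 166.6]), 0.71)]
bolt_mid [(array([367.1, 302.7]), 0.63)]
wrist {'vertical_fov': 65.70646984690485, 'cx': 275.88305584319403, 'cy': 209.5094806600254, 'mount': array([[ 0.0011, -0.956 , -0.2932,  0.0838],
       [ 1.    ,  0.0011,  0.    , -0.0007],
       [ 0.0003, -0.2932,  0.956 , -0.1463],
       [ 0.    ,  0.    ,  0.    ,  1.    ]]), 'shot': 3}
wrench_grip []
socket_mouth [(array([226.1, 191.8]), 0.44)]
click_pivot []
bolt_head [(array([226.2, 192.6]), 0.71)]
bolt_corner [(array([244.9, 173.9]), 0.64)]
tape_measure_mid [(array([ 75.4, 257.9]), 0.6)]
wood_block_2_mid [(array([ 75. , 178.8]), 0.73)]
pliers_mid []
bolt_mid [(array([277. , 281.3]), 0.6)]
```

View pics/scene0.png

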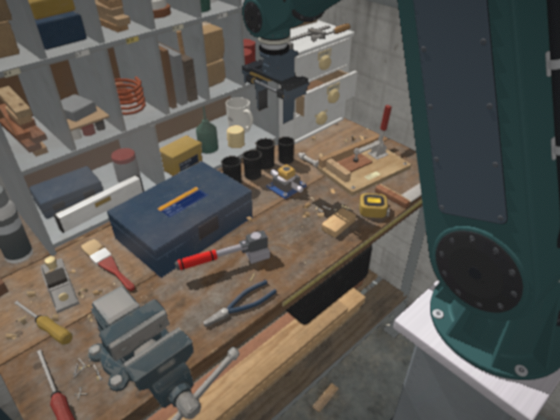

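View pics/side0.png

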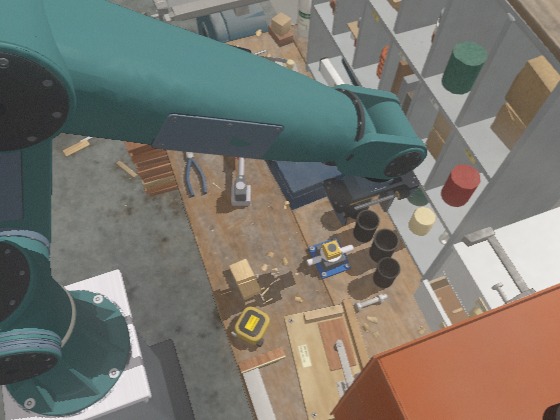

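View pics/wrist0.png

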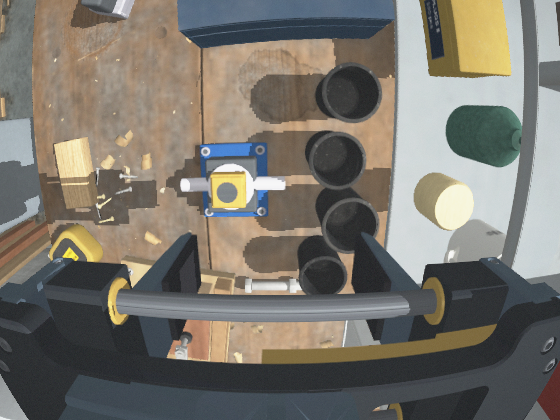

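Run:
```python
from h import *
np.set_printoptions(precision=4,suppress=True)
o,a=snap('scene','a.png');_,b=snap('side','b.png');o,w=snap('wrist','c.png')
P=lambda n,*r:print(n,*tri(r))
P('grip',ray(a,(257.3,242.2)),ray(b,(237.1,189.4)))
P('pivot',ray(a,(242.8,245.5)),ray(b,(240.2,182.9)))
P('bolt',ray(a,(285.2,170.9)),ray(b,(332,248.6)),ray(w,(226.2,192.6),o))
P('tape',ray(a,(377,208.1)),ray(b,(253.3,329)))
P('wood',ray(a,(339.4,222.4)),ray(b,(244.7,279.6)))
P('pliers',ray(a,(239.5,303.7)),ray(b,(191.8,166.6)))
P('lb',ray(a,(311.4,160)),ray(b,(367.1,302.7)))
P('corner',ray(a,(275.3,169.3)),ray(b,(335.5,241.4)),ray(w,(244.9,173.9),o))
```

```text
grip [0.4916 0.2481 0.0444] [np.float64(0.00010854926161250463), np.float64(0.00010854926161271608)]
pivot [0.5107 0.2734 0.034 ] [np.float64(0.004145888780785455), np.float64(0.004145888780785272)]
bolt [0.6498 0.0037 0.0563] [np.float64(0.002826249541527155), np.float64(0.0017170984178471946), np.float64(0.0034507994528502487)]
tape [ 0.4076 -0.1041  0.0048] [np.float64(0.005199470256415561), np.float64(0.0051994702564155115)]
wood [0.4316 0.0186 0.0089] [np.float64(0.0012720864912730535), np.float64(0.0012720864912730487)]
pliers [0.4021 0.3799 0.0093] [np.float64(0.0016276637460128731), np.float64(0.001627663746012959)]
lb [ 0.6855 -0.1378  0.0104] [np.float64(0.0012331896134412604), np.float64(0.0012331896134411544)]
corner [0.6693 0.0214 0.0565] [np.float64(0.0045653080133621895), np.float64(0.0033140798259497116), np.float64(0.0019494366536171137)]
```

The scene view shows the wrench with its head near (257,245) and its red handle running left. The bolt is near (286,171), beside the cups. In the wrist view the bolt head is at about (228,190), roughly axis-aligned, on the blue plate. I'll move above the wrench to measure it.

>>> jog_arm(
  series=[
    {"tx": 3, "ty": -2.5, "tz": -0.5},
    {"tx": 3, "ty": -2.5, "tz": -0.5},
    {"tx": 3, "ty": -2.5, "tz": -0.5},
    {"tx": 3, "ty": -2.5, "tz": -0.5},
    {"tx": 3, "ty": -2.5, "tz": -0.5},
    {"tx": 3, "ty": -2.5, "tz": -0.5},
    {"tx": 3, "ty": -2.5, "tz": -0.5},
    {},
    {},
    {},
  ],
)

```text
validation failed for argument at $.se...
```

```bash
cat > m.py <<'E'
from h import *
import sys
np.set_printoptions(precision=4,suppress=True)
k=sys.argv[1]
o,a=snap('scene','a%s.png'%k);_,b=snap('side','b%s.png'%k);o,w=snap('wrist','c%s.png'%k)
print(o['time'],o['position'],o['orientation'].tolist(),o['contact_force'],o['finger_gap'])
for t in sys.argv[2:]:
    R={}
    for n,s in (('a',a),('b',b),('w',w)):
        m=ctrl.mark_of(s,t)
        for q in m[:2]: print(t,n,np.round(q['location'],1),round(q['score'],2))
        if m and m[0]['score']>.4: R[n]=ray(s,m[0]['location'],o)
    if len(R)>1: print(t,list(R),*tri(list(R.values())))
E
python3 m.py 1 wrench_grip click_pivot bolt_head socket_mouth
```

```text
1.75 [ 0.7    -0.      0.2389] [[4.5049298767063046e-05, 0.9999999988003956, -1.922938777075371e-05], [0.9999999989735473, -4.5049205607594036e-05, 4.845046121078148e-06], [4.8441798466215495e-06, -1.9229606016994286e-05, -0.9999999998033781]] [-1.2327 -0.5295 -0.4196] 0.09118627651854476
wrench_grip a [257.2 241.4] 0.68
wrench_grip b [240.5 187.9] 0.63
wrench_grip ['a', 'b'] [0.4981 0.2471 0.0443] [np.float64(0.0035750181026094206), np.float64(0.003575018102609485)]
click_pivot a [244.5 246.3] 0.61
click_pivot b [239.5 181.3] 0.88
click_pivot b [244.1 279.3] 0.45
click_pivot ['a', 'b'] [0.5071 0.2747 0.0369] [np.float64(0.0007834033418902529), np.float64(0.000783403341890336)]
bolt_head a [289.3 171. ] 0.61
bolt_head b [333.3 245.5] 0.62
bolt_head w [228.3 190.4] 0.86
bolt_head ['a', 'b', 'w'] [0.649  0.0036 0.0593] [np.float64(0.009603900433811534), np.float64(0.008692169482807594), np.float64(0.0011870948024183805)]
socket_mouth a [257.2 252.5] 0.75
socket_mouth b [239.9 199.5] 0.91
socket_mouth w [274.7 284.1] 0.17
socket_mouth ['a', 'b'] [0.4969 0.2432 0.001 ] [np.float64(0.0023213935401206268), np.float64(0.0023213935401206038)]
```

View pics/c1.png

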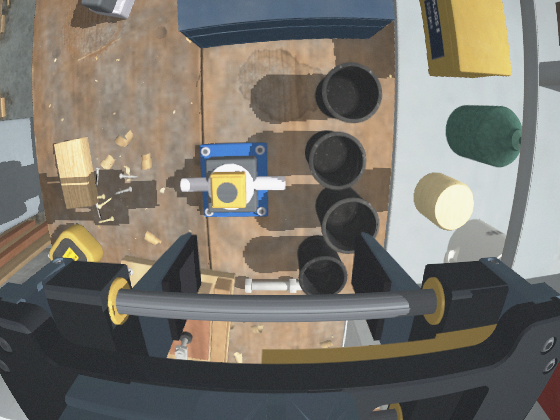

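View pics/b1.png

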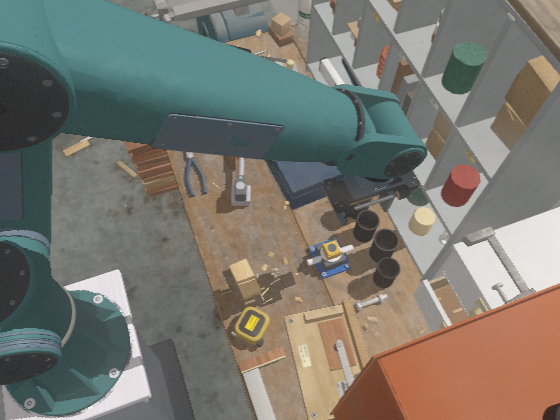

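The arm did not move because the call was refused. I'll write all five fields in every row.

>>> jog_arm(
  series=[
    {"hand": 9.1, "tx": 3, "ty": -2.5, "tz": -0.5, "spin": 0},
    {"hand": 9.1, "tx": 3, "ty": -2.5, "tz": -0.5, "spin": 0},
    {"hand": 9.1, "tx": 3, "ty": -2.5, "tz": -0.5, "spin": 0},
    {"hand": 9.1, "tx": 3, "ty": -2.5, "tz": -0.5, "spin": 0},
    {"hand": 9.1, "tx": 3, "ty": -2.5, "tz": -0.5, "spin": 0},
    {"hand": 9.1, "tx": 3, "ty": -2.5, "tz": -0.5, "spin": 0},
    {"hand": 9.1, "tx": 3, "ty": -2.5, "tz": -0.5, "spin": 0},
    {"hand": 9.1, "tx": 0, "ty": 0, "tz": 0, "spin": 0},
    {"hand": 9.1, "tx": 0, "ty": 0, "tz": 0, "spin": 0},
  ],
)

```text
time: 3.3
position: [0.5249, 0.2105, 0.2743]
orientation: [[-0.001, 1.0, 0.001], [1.0, 0.001, 0.0], [0.0, 0.001, -1.0]]
contact_force: [-0.4, -0.7, -0.1]
finger_gap: 0.0912
```

```bash
python3 m.py 2 wrench_grip click_pivot bolt_head socket_mouth
```

```text
3.4 [0.5255 0.2095 0.2739] [[0.000354175549788368, 0.9999999263295659, 0.0001479883197943119], [0.9999999353511355, -0.00035416635396595474, -6.216042536568576e-05], [-6.210800830267968e-05, 0.00014801032592975702, -0.9999999871177692]] [ 0.331  -0.7782 -0.1287] 0.09122746736173692
wrench_grip b [238. 193.] 0.9
wrench_grip w [252.2 153.4] 0.57
wrench_grip ['b', 'w'] [0.4943 0.2449 0.0298] [np.float64(0.0020161419458372513), np.float64(0.0020161419458371477)]
click_pivot a [243.5 247.8] 0.89
click_pivot b [239.7 181.7] 0.87
click_pivot w [261.3 127.6] 0.95
click_pivot ['a', 'b', 'w'] [0.508  0.2762 0.0324] [np.float64(0.0015934849397294861), np.float64(0.0008782180997165154), np.float64(0.0007892864769549976)]
bolt_head a [287.1 170.9] 0.53
bolt_head a [256.3 243.3] 0.48
bolt_head b [333.  246.6] 0.5
bolt_head w [363.9 333.4] 0.86
bolt_head ['a', 'b', 'w'] [0.65   0.0027 0.0605] [np.float64(0.0060880514915694125), np.float64(0.005268125001739719), np.float64(0.003752697705292139)]
socket_mouth a [257.9 254.6] 0.76
socket_mouth a [375.2 202.3] 0.59
socket_mouth b [238.3 197.5] 0.87
socket_mouth w [258.9 149.2] 0.61
socket_mouth ['a', 'b', 'w'] [ 0.4968  0.247  -0.0008] [np.float64(0.0026064336064852444), np.float64(0.004666689135082254), np.float64(0.00600435997545756)]
```

View pics/c2.png

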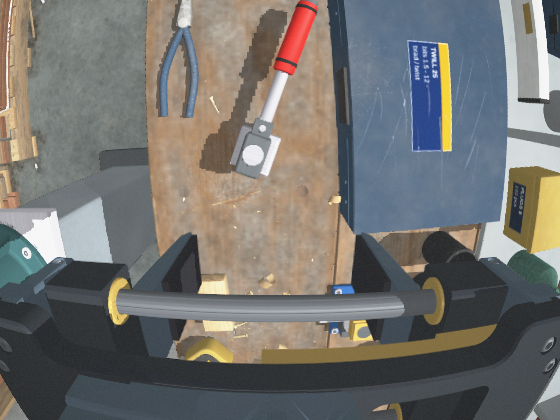

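View pics/b2.png

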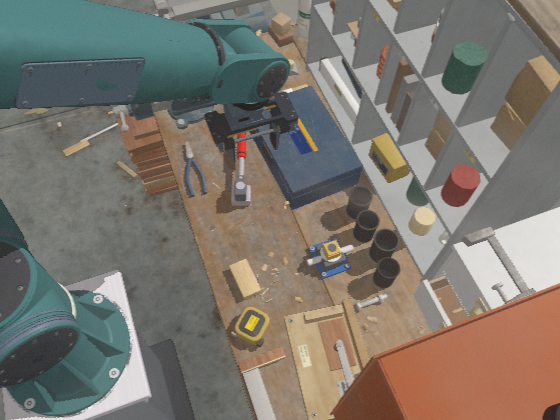

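The wrist view shows the head block with its disc at (254,154), the pivot at (262,128) and the red grip centred near (295,40). The toolbox's left edge is at about column 345.

Run:
```python
from h import *
np.set_printoptions(precision=4,suppress=True)
o,w=snap('wrist','c3.png')
im=w['color']; 
hsv=cv2.cvtColor(im,cv2.COLOR_RGB2HSV)
m=((hsv[...,0]<8)|(hsv[...,0]>172))&(hsv[...,1]>150)&(hsv[...,2]>90)
m=m.astype('uint8'); m[:, :260]=0; m[:,330:]=0; m[90:]=0
ys,xs=np.nonzero(m); print(len(xs),xs.min(),xs.max(),ys.min(),ys.max())
P=np.array([atz(w,p,0.045,o)[:2] for p in zip(xs,ys)])
c=P.mean(0); u=np.linalg.svd(P-c)[2][0]; print('handle c',c,'dir',u,np.degrees(np.arctan2(u[1],u[0])))
for p in [(254,154),(262,128)]: print(p,atz(w,p,0.061,o),atz(w,p,.045,o))
for p in [(345,10),(343,225),(350,230),(500,222)]: print(p,atz(w,p,0.0,o),atz(w,p,.1,o))
a=ctrl.snapshot('scene');_,b=snap('side','b3.png')
# toolbox corner near: 
print('boxcorner top', tri([ray(b,(292,190)),ray(w,(340,190),o)]))
cv2.imwrite('pics/crop.png',cv2.resize(im[90:200,200:340,::-1],None,fx=5,fy=5,interpolation=cv2.INTER_CUBIC))
```

```text
1395 274 317 1 74
handle c [0.5467 0.3827] dir [-0.328  -0.9447] -109.1495008022323
(254, 154) [0.5   0.248 0.061] [0.4989 0.2459 0.045 ]
(262, 128) [0.5091 0.2769 0.061 ] [0.5084 0.2762 0.045 ]
(345, 10) [0.6136 0.4353 0.    ] [0.5924 0.4016 0.1   ]
(343, 225) [0.6179 0.1424 0.    ] [0.5956 0.1784 0.1   ]
(350, 230) [0.6285 0.1349 0.    ] [0.6037 0.1727 0.1   ]
(500, 222) [0.8919 0.1438 0.    ] [0.8045 0.1795 0.1   ]
boxcorner top (array([0.6144, 0.2003, 0.0385]), [np.float64(0.011429641400504982), np.float64(0.011429641400504887)])
```

View pics/crop.png

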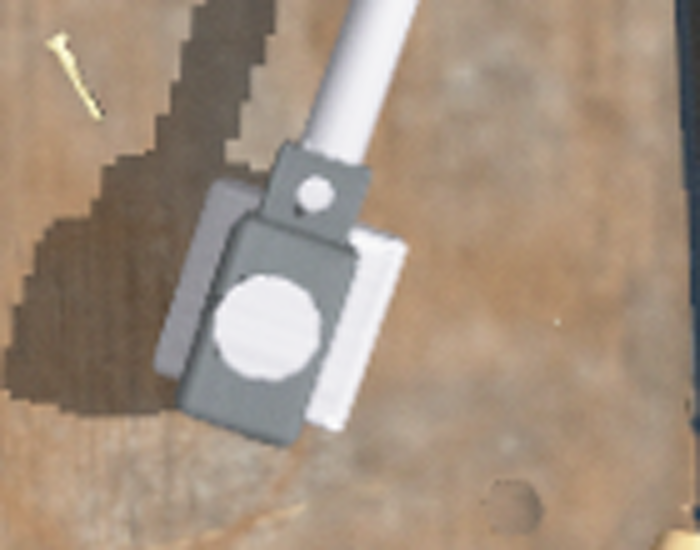

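Run:
```python
import cv2,numpy as np
a=cv2.imread('pics/a2.png');b=cv2.imread('pics/b2.png');c=cv2.imread('pics/c2.png')
f=lambda im,x,y:cv2.resize(im[y:y+80,x:x+80],None,fx=5,fy=5,interpolation=cv2.INTER_CUBIC)
cv2.imwrite('pics/box.png',np.hstack([f(a,200,160),f(b,250,150)])); cv2.imwrite('pics/box2.png',f(c,320,170))
```

```text
(no output)
```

View pics/box.png

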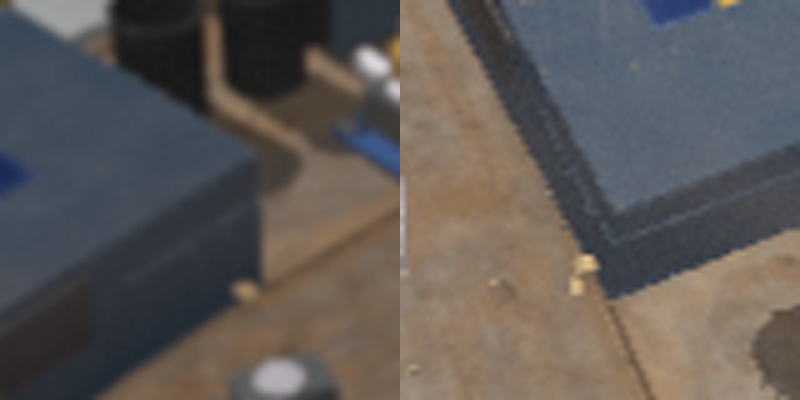

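View pics/box2.png

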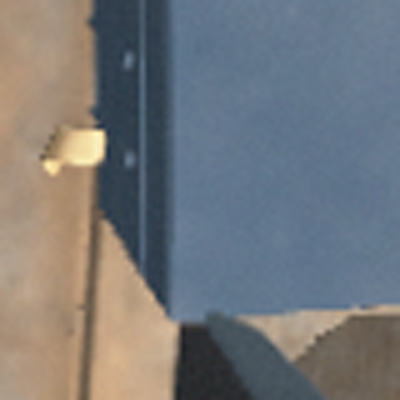

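Run:
```python
from h import *
np.set_printoptions(precision=4,suppress=True)
o,w=snap('wrist','c3.png');_,a=snap('scene','a3.png');_,b=snap('side','b3.png')
print(tri([ray(a,(251.6,191.6)),ray(b,(293,193)),ray(w,(354,233),o)]))
# disc & block corner estimates; bolt yaw from initial wrist image
for p in [(253.4,155.6)]: print(atz(w,p,.062,o))
# block top corners
cs=[(248,132.5),(271.5,139.5),(260,178.5),(236,171.5)]
C=np.array([atz(w,p,.061,o)[:2] for p in cs]); print(C,C.mean(0)); 
for i in range(4): 
    d=C[(i+1)%4]-C[i]; print(np.linalg.norm(d),np.degrees(np.arctan2(d[1],d[0])))
# cup height
```

```text
(array([0.6116, 0.1641, 0.0867]), [np.float64(0.0014821659958508722), np.float64(0.0012107628871728538), np.float64(0.0003564925156399146)])
[0.4993 0.2463 0.062 ]
[[0.4936 0.2721]
 [0.5194 0.2641]
 [0.5064 0.2201]
 [0.4794 0.2283]] [0.4997 0.2461]
0.027029862943852536 -17.102041375077317
0.04590818805875595 -106.49041836337035
0.028233008972455283 163.14783495737495
0.04603422008390487 72.01071719063906
```

>>> jog_arm(
  series=[
    {"hand": 9.1, "tx": 3.7, "ty": -2.6, "tz": 0, "spin": 0},
    {"hand": 9.1, "tx": 0, "ty": 0, "tz": 4, "spin": 0.11},
    {"hand": 9.1, "tx": 0, "ty": 0, "tz": 4, "spin": 0.11},
    {"hand": 9.1, "tx": 0, "ty": 0, "tz": 4, "spin": 0.11},
    {"hand": 9.1, "tx": 0, "ty": 0, "tz": 0, "spin": 0},
    {"hand": 9.1, "tx": 0, "ty": 0, "tz": 0, "spin": 0},
  ],
)

```text
time: 4.95
position: [0.4991, 0.247, 0.1545]
orientation: [[0.321, 0.947, -0.001], [0.947, -0.321, -0.0], [-0.001, -0.001, -1.0]]
contact_force: [0.5, -0.5, 0.9]
finger_gap: 0.0912
```

```bash
python3 m.py 4 wrench_grip click_pivot
```

```text
5.05 [0.5002 0.2475 0.1561] [[0.3217102847525652, 0.9468349397093965, 0.0024677175540931185], [0.9468363691946623, -0.32171364777589617, 0.0011039950161586185], [0.001839199470571889, 0.001981358178101615, -0.9999963457758622]] [ 0.3189 -0.4823  0.4867] 0.09093688750271353
wrench_grip a [256.2 239.5] 0.98
wrench_grip b [236.3 189.7] 0.58
wrench_grip w [275.5 213.4] 0.8
wrench_grip ['a', 'b', 'w'] [0.4954 0.2478 0.0466] [np.float64(0.0029017793998050725), np.float64(0.006378117838447889), np.float64(0.00483240957778184)]
click_pivot a [242.8 246.1] 0.58
click_pivot b [240.3 181.7] 0.95
click_pivot b [251.4 325.5] 0.56
click_pivot w [273.3 182.1] 0.77
click_pivot ['a', 'b', 'w'] [0.5085 0.2745 0.0365] [np.float64(0.003987125132348846), np.float64(0.0017950496314331698), np.float64(0.0028544345671836745)]
```

View pics/c4.png

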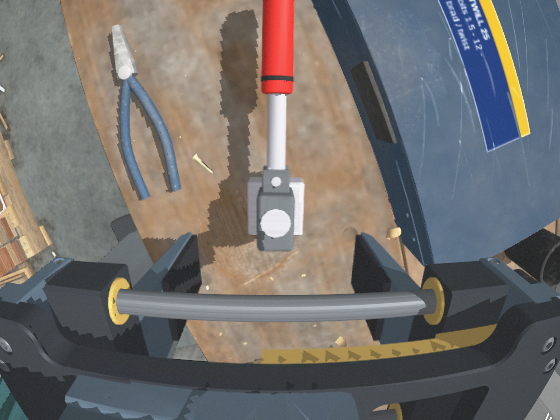

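The wrench sits centred and straight between the jaws, with its disc at (276,222). I'll descend and grip.

>>> jog_arm(
  series=[
    {"hand": 9.1, "tx": 0, "ty": 0, "tz": 4, "spin": 0},
    {"hand": 9.1, "tx": 0, "ty": 0, "tz": 4, "spin": 0},
    {"hand": 9.1, "tx": 0, "ty": 0, "tz": 1.8, "spin": 0},
    {"hand": 9.1, "tx": 0, "ty": 0, "tz": 0, "spin": 0},
    {"hand": 5, "tx": 0, "ty": 0, "tz": 0, "spin": 0},
    {"hand": 2.5, "tx": 0, "ty": 0, "tz": 0, "spin": 0},
    {"hand": 1, "tx": 0, "ty": 0, "tz": 0, "spin": 0},
    {"hand": 1, "tx": 0, "ty": 0, "tz": 0, "spin": 0},
    {"hand": 1, "tx": 0, "ty": 0, "tz": 0, "spin": 0},
    {"hand": 1, "tx": 0, "ty": 0, "tz": 0, "spin": 0},
  ],
  grip_force=40,
)

```text
time: 6.4
position: [0.4991, 0.247, 0.0562]
orientation: [[0.324, 0.946, 0.0], [0.946, -0.324, 0.0], [0.0, 0.0, -1.0]]
contact_force: [0.4, -0.1, -0.6]
finger_gap: 0.0461
```

Run:
```python
from h import *
o,w=snap('wrist','c5.png');_,b=snap('side','b5.png');print(o['time'],o['finger_gap'],o['position'],o['contact_force'])
```

```text
6.4 0.046136529019113824 [0.49913791 0.24704046 0.0562322 ] [ 0.40668473 -0.14283935 -0.62920988]
```

View pics/c5.png

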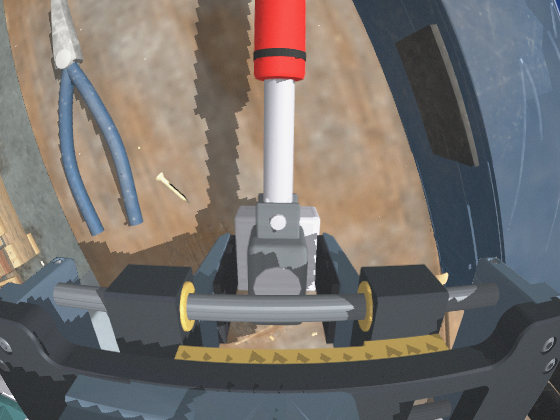

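Still closing.

>>> jog_arm(
  series=[
    {"hand": 1, "tx": 0, "ty": 0, "tz": 0, "spin": 0},
    {"hand": 1, "tx": 0, "ty": 0, "tz": 0, "spin": 0},
    {"hand": 1, "tx": 0, "ty": 0, "tz": 0, "spin": 0},
    {"hand": 1, "tx": 0, "ty": 0, "tz": 0, "spin": 0},
    {"hand": 1, "tx": 0, "ty": 0, "tz": 0, "spin": 0},
  ],
  grip_force=40,
)

```text
time: 7.0
position: [0.4991, 0.247, 0.056]
orientation: [[0.324, 0.946, 0.0], [0.946, -0.324, 0.0], [0.0, 0.0, -1.0]]
contact_force: [1.0, -0.6, 1.1]
finger_gap: 0.0299
```

>>> jog_arm(
  series=[
    {"hand": 1, "tx": 0, "ty": 0, "tz": -1, "spin": 0},
    {"hand": 1, "tx": 0, "ty": 0, "tz": -2, "spin": 0},
    {"hand": 1, "tx": 0, "ty": 0, "tz": -4, "spin": 0},
    {"hand": 1, "tx": 0, "ty": 0, "tz": -4, "spin": 0},
    {"hand": 1, "tx": 0, "ty": 0, "tz": -2, "spin": 0},
    {"hand": 1, "tx": 0, "ty": 0, "tz": 0, "spin": 0},
  ],
)

```text
time: 7.6
position: [0.4999, 0.2475, 0.1888]
orientation: [[0.324, 0.946, 0.004], [0.946, -0.324, 0.002], [0.003, 0.003, -1.0]]
contact_force: [0.6, -0.2, -7.9]
finger_gap: 0.0298
```

Run:
```python
from h import *
np.set_printoptions(precision=4,suppress=True)
o,w=snap('wrist','c6.png');_,b=snap('side','b6.png');print(o['time'],o['finger_gap'],o['position'],o['contact_force'],o['torque'],o['joint_pos'])
c=cv2.imread('pics/wrist0.png')[130:240,170:290]
cv2.imwrite('pics/bolt.png',cv2.resize(c,None,fx=5,fy=5,interpolation=cv2.INTER_CUBIC))
```

```text
7.6 0.0297505533564762 [0.4999 0.2475 0.1888] [ 0.5613 -0.1768 -7.9013] [-0.1287  0.0387  0.008 ] [ 23.942   12.8808 117.4564   0.0001  49.427   42.8425]
```

View pics/bolt.png

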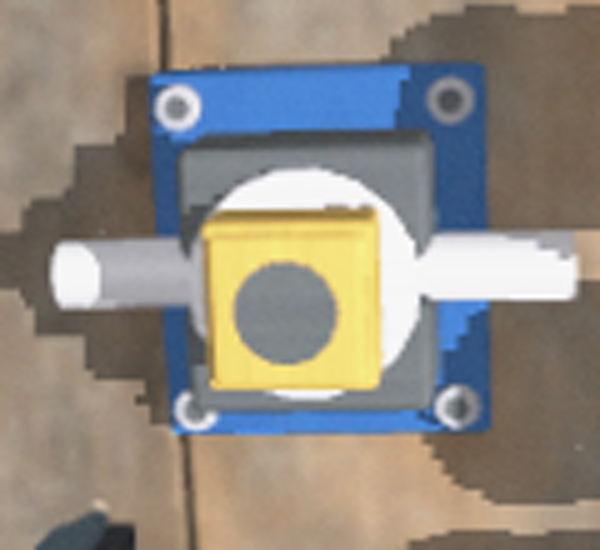

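View pics/c6.png

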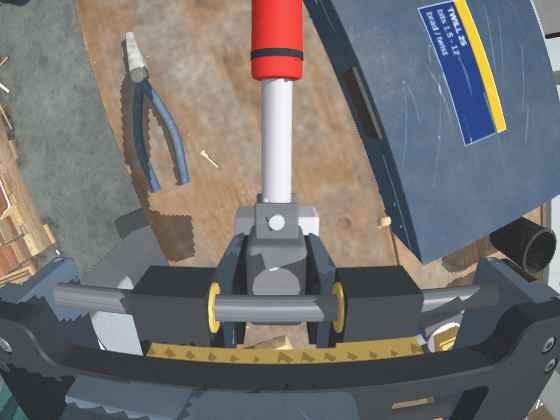

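View pics/b6.png

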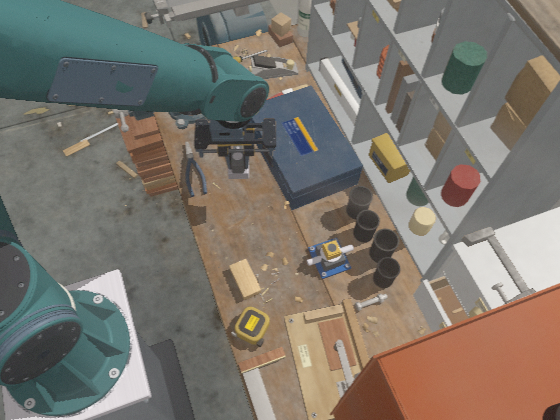

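The wrench is held in the jaws at the 30 mm block, with −7.9 N on the wrist, which matches its weight. Now I'll measure the bolt's position and yaw more carefully.

Run:
```python
import cv2
c=cv2.imread('pics/wrist0.png')[165:215,205:255]
cv2.imwrite('pics/bolt2.png',cv2.resize(c,None,fx=12,fy=12,interpolation=cv2.INTER_CUBIC))
```

```text
(no output)
```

View pics/bolt2.png

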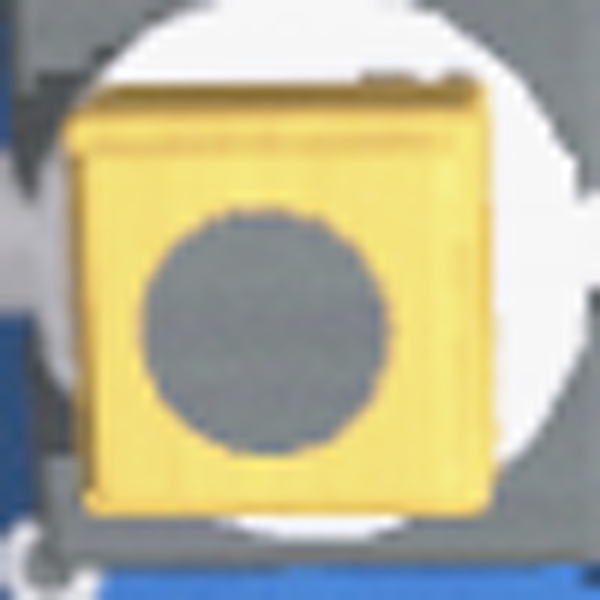

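Run:
```python
from h import *
np.set_printoptions(precision=4,suppress=True)
_,w=snap('wrist','c7.png')
o={'position':np.array([0.7,0,0.239]),'orientation':np.array([[0,1,0],[1,0,0],[0,0,-1.]])}
q=lambda x,y:((x+.5)/12-.5+205,(y+.5)/12-.5+165)
print('disc',atz(w,q(265,330),.064,o))
C=np.array([atz(w,q(*p),.060,o)[:2] for p in [(68,112),(487,90),(492,512),(90,514)]])
print(C,C.mean(0))
for i in range(4):
    d=C[(i+1)%4]-C[i]; print(np.linalg.norm(d),np.degrees(np.arctan2(d[1],d[0])))
```

```text
disc [0.6487 0.0036 0.064 ]
[[ 0.6315  0.022 ]
 [ 0.6679  0.0236]
 [ 0.6674 -0.0138]
 [ 0.6317 -0.014 ]] [0.6496 0.0044]
0.03636421053231855 2.4336802113480682
0.0373784813254964 -90.64811405919343
0.035767010351744406 -179.6836408558811
0.036029725132283405 90.2260373183505
```

Run:
```python
from h import *
np.set_printoptions(precision=4,suppress=True)
_,w=snap('wrist','c7.png')
R=np.array([[0.3217,.9468,0],[.9468,-.3217,0],[0,0,-1]])
o={'position':np.array([0.4995,0.2472,0.1553]),'orientation':R}
p=atz(w,(276.0,222.5),.062,o); print(p,R.T@(p-np.array([.4991,.247,0.056])))
# in hand now
o={'position':np.zeros(3),'orientation':np.eye(3)}
im=w['color']; cv2.imwrite('pics/hand.png',cv2.resize(im[190:310,200:350,::-1],None,fx=5,fy=5,interpolation=cv2.INTER_CUBIC))
```

```text
[0.4986 0.2468 0.062 ] [-0.0003 -0.0004 -0.006 ]
```

View pics/hand.png

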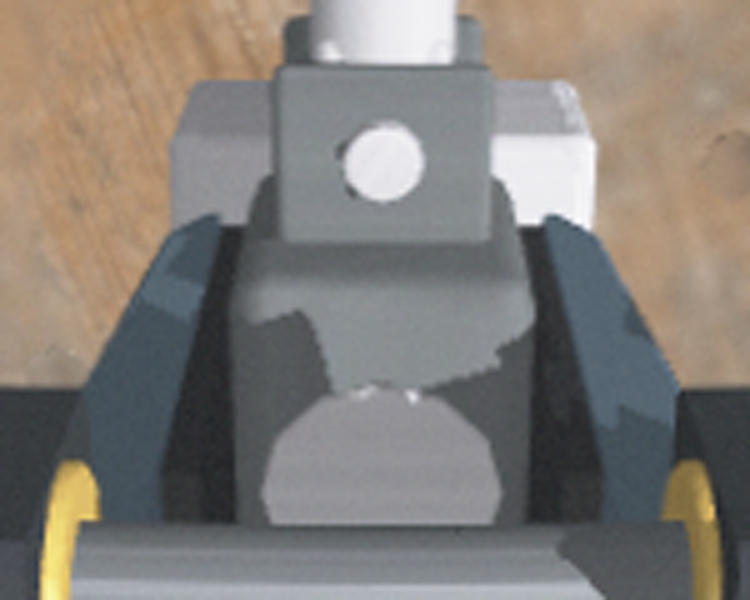

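>>> jog_arm(
  series=[
    {"hand": 1, "tx": -0.7, "ty": 1.7, "tz": 0, "spin": 0},
    {"hand": 1, "tx": -1.5, "ty": 3.3, "tz": 0, "spin": 0},
    {"hand": 1, "tx": -1.5, "ty": 3.3, "tz": 0, "spin": -0.05},
    {"hand": 1, "tx": -1.6, "ty": 3.4, "tz": 0, "spin": -0.1},
    {"hand": 1, "tx": -1.4, "ty": 3.5, "tz": 0, "spin": -0.1},
    {"hand": 1, "tx": -0.7, "ty": 2.5, "tz": 0, "spin": -0.13},
    {"hand": 1, "tx": 0, "ty": 1, "tz": 0, "spin": -0.13},
    {"hand": 1, "tx": 0, "ty": 0, "tz": 0, "spin": -0.13},
    {"hand": 1, "tx": 0, "ty": 0, "tz": 0, "spin": -0.13},
    {"hand": 1, "tx": 0, "ty": 0, "tz": 0, "spin": -0.13},
  ],
)

```text
time: 8.8
position: [0.6598, 0.1309, 0.1839]
orientation: [[-0.544, 0.839, -0.003], [0.839, 0.544, -0.001], [0.001, -0.002, -1.0]]
contact_force: [1.4, 0.4, -6.7]
finger_gap: 0.0297
```

>>> jog_arm(
  series=[
    {"hand": 1, "tx": 0, "ty": 0, "tz": 0, "spin": -0.13},
    {"hand": 1, "tx": 0, "ty": 0, "tz": 0, "spin": -0.13},
    {"hand": 1, "tx": 0, "ty": 0, "tz": 0, "spin": -0.13},
    {"hand": 1, "tx": 0, "ty": 0, "tz": 0, "spin": -0.13},
    {"hand": 1, "tx": 0, "ty": 0, "tz": 0, "spin": -0.13},
    {"hand": 1, "tx": 0, "ty": 0, "tz": 0, "spin": -0.13},
    {"hand": 1, "tx": 0, "ty": 0, "tz": 0, "spin": -0.1},
    {"hand": 1, "tx": 0, "ty": 0, "tz": 0, "spin": 0},
    {"hand": 1, "tx": 0, "ty": 0, "tz": 0, "spin": 0},
  ],
)

```text
time: 9.7
position: [0.6599, 0.1314, 0.1848]
orientation: [[-0.992, 0.124, -0.002], [0.124, 0.992, -0.0], [0.001, -0.0, -1.0]]
contact_force: [-0.1, 0.1, -7.6]
finger_gap: 0.0297
```

```bash
python3 m.py 8 bolt_head bolt_corner wrench_grip
```

```text
9.8 [0.66   0.1316 0.1853] [[-0.9924101343434448, 0.1229693742597384, -0.0008113239761972324], [0.12296954067960324, 0.9924104327312462, -0.00015833896571887992], [0.0007856955347679027, -0.00025690533093623234, -0.9999996583410304]] [ 0.3815  0.0028 -7.2631] 0.02975192950565304
bolt_head a [286.3 168.6] 0.72
bolt_head b [332.2 244.8] 0.6
bolt_head w [137.3 216. ] 0.95
bolt_head w [142.    1.5] 0.7
bolt_head ['a', 'b', 'w'] [0.649  0.0065 0.0666] [np.float64(0.0030272902926620966), np.float64(0.00426507201429889), np.float64(0.0014490183333517295)]
bolt_corner a [276.8 168.7] 0.47
bolt_corner b [332.8 238.9] 0.6
bolt_corner w [159.  230.2] 0.78
bolt_corner ['a', 'b', 'w'] [0.6635 0.0242 0.0644] [np.float64(0.0018004691993652607), np.float64(0.0020804016787010007), np.float64(0.0011181455754029068)]
wrench_grip w [274.4 267.6] 0.85
```

View pics/c8.png

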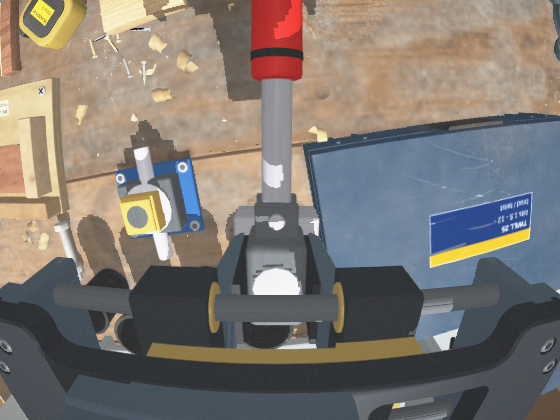

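View pics/a8.png

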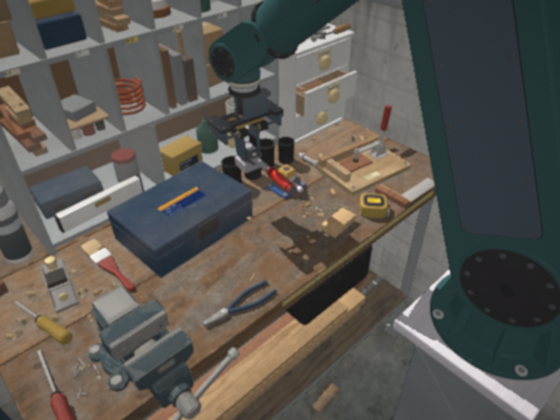

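Bolt clearly visible at (142,214). Measure its disc and corners from this second view.

Run:
```python
import cv2
c=cv2.imread('pics/c8.png')[190:240,115:165]
cv2.imwrite('pics/bolt3.png',cv2.resize(c,None,fx=12,fy=12,interpolation=cv2.INTER_CUBIC))
```

```text
(no output)
```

View pics/bolt3.png

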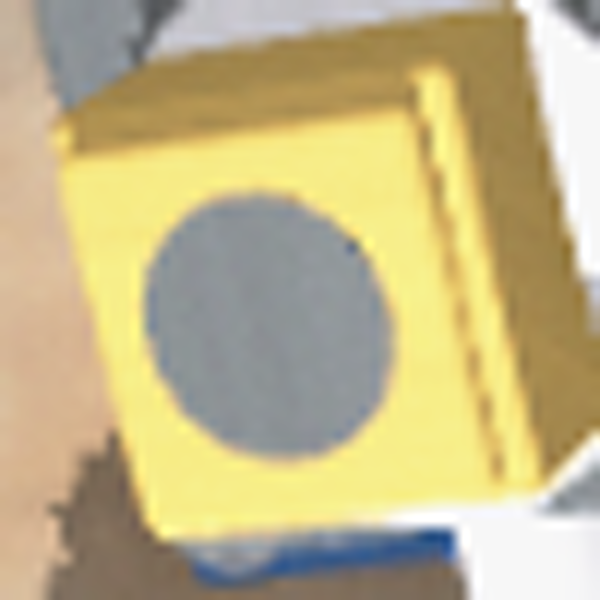

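Run:
```python
from h import *
np.set_printoptions(precision=4,suppress=True)
o,w=snap('wrist','c9.png')
print(o['position'],o['orientation'])
q=lambda x,y:((x+.5)/12-.5+115,(y+.5)/12-.5+190)
print('disc',atz(w,q(269,326),.064,o))
C=np.array([atz(w,q(*p),.064,o)[:2] for p in [(65,155),(410,105),(500,490),(160,535)]])
print(C,C.mean(0))
for i in range(4):
    d=C[(i+1)%4]-C[i]; print(np.linalg.norm(d),np.degrees(np.arctan2(d[1],d[0])))
a=atz(w,q(448,68),.060,o);b=atz(w,q(543,488),.06,o);d=b-a;print(a,b,np.degrees(np.arctan2(d[1],d[0])))
```

```text
[0.6601 0.1318 0.186 ] [[-0.9927  0.1206  0.0001]
 [ 0.1206  0.9927 -0.    ]
 [-0.0001  0.     -1.    ]]
disc [0.6497 0.0038 0.064 ]
[[ 0.6341 -0.0106]
 [ 0.634   0.02  ]
 [ 0.665   0.0202]
 [ 0.6657 -0.0107]] [0.6497 0.0047]
0.030650265641509973 90.09292295156104
0.03097173001781753 0.2580597521969008
0.03083563370807668 -88.69170590940892
0.03162577051406699 179.93138438454508
[0.6324 0.022  0.06  ] [0.6665 0.022  0.06  ] 0.02935753206948925
```

>>> jog_arm(
  series=[
    {"hand": 1, "tx": 0, "ty": 0, "tz": 0, "spin": -0.126},
    {"hand": 1, "tx": 0.1, "ty": -2, "tz": 0, "spin": 0},
    {"hand": 1, "tx": 0.2, "ty": -3, "tz": 0, "spin": 0},
    {"hand": 1, "tx": 0.3, "ty": -3.4, "tz": 0, "spin": 0},
    {"hand": 1, "tx": 0.3, "ty": -2.8, "tz": 0, "spin": 0},
    {"hand": 1, "tx": 0.2, "ty": -1.6, "tz": 1.5, "spin": 0},
    {"hand": 1, "tx": 0, "ty": 0, "tz": 2, "spin": 0},
    {"hand": 1, "tx": 0, "ty": 0, "tz": 1.8, "spin": 0},
    {"hand": 1, "tx": 0, "ty": 0, "tz": 0, "spin": 0},
    {"hand": 1, "tx": 0, "ty": 0, "tz": 0, "spin": 0},
  ],
)

```text
time: 11.35
position: [0.6496, 0.0041, 0.1324]
orientation: [[-1.0, -0.005, -0.001], [-0.005, 1.0, 0.0], [0.001, 0.0, -1.0]]
contact_force: [0.5, -0.2, -7.5]
finger_gap: 0.0296
```

```bash
python3 m.py 10 bolt_head wrench_grip
```

```text
11.45 [0.6503 0.0041 0.1336] [[-0.9999837365733545, -0.005609673176622132, 0.0010286669254313627], [-0.005609674848309898, 0.9999842656494692, 1.260158638662764e-06], [-0.00102865780910344, -4.5103488347147134e-06, -0.9999994709212443]] [-0.0736 -0.2629 -6.2181] 0.029907260644629112
bolt_head a [286.1 169.9] 0.63
bolt_head a [296.4 160. ] 0.37
bolt_head b [333.3 246.3] 0.6
bolt_head ['a', 'b'] [0.6528 0.0049 0.0591] [np.float64(0.0036490624441778224), np.float64(0.0036490624441779433)]
wrench_grip a [286.2 153.4] 0.71
wrench_grip b [334.5 236.8] 0.6
wrench_grip w [275.4 269.4] 0.67
wrench_grip ['a', 'b', 'w'] [0.651  0.0048 0.1151] [np.float64(0.002368543079891162), np.float64(0.0015713109807687776), np.float64(0.001285973333225071)]
```

View pics/c10.png

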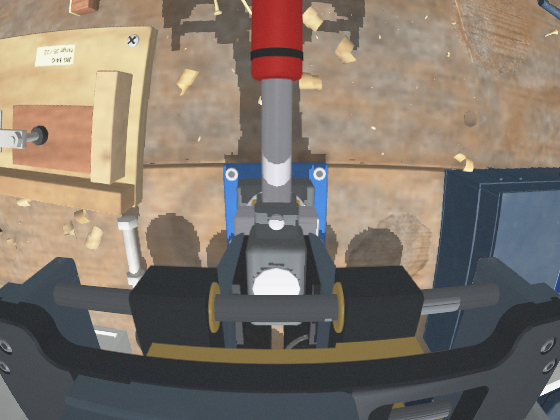

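View pics/a10.png

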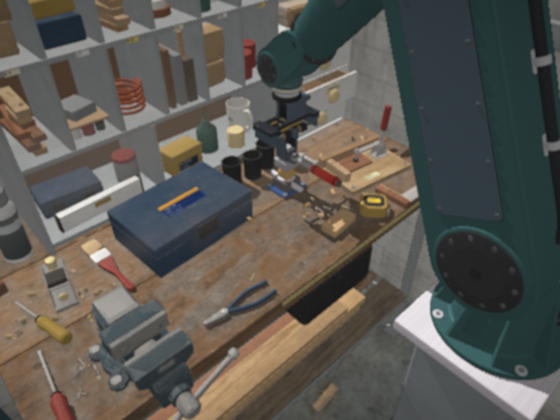

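The socket is above the bolt. I'll lower it gently while watching the force.

>>> jog_arm(
  series=[
    {"hand": 1, "tx": 0, "ty": 0, "tz": 0.4, "spin": 0},
    {"hand": 1, "tx": 0, "ty": 0, "tz": 0.4, "spin": 0},
    {"hand": 1, "tx": 0, "ty": 0, "tz": 0.2, "spin": 0},
    {"hand": 1, "tx": 0, "ty": 0, "tz": 0.2, "spin": 0},
    {"hand": 1, "tx": 0, "ty": 0, "tz": 0.1, "spin": 0},
    {"hand": 1, "tx": 0, "ty": 0, "tz": 0.1, "spin": 0},
    {"hand": 1, "tx": 0, "ty": 0, "tz": 0, "spin": 0},
  ],
)

```text
time: 12.5
position: [0.6497, 0.0037, 0.1189]
orientation: [[-1.0, -0.005, -0.0], [-0.005, 1.0, -0.0], [0.0, -0.0, -1.0]]
contact_force: [-0.4, 0.1, -6.5]
finger_gap: 0.0298
```

>>> jog_arm(
  series=[
    {"hand": 1, "tx": 0, "ty": 0, "tz": 0.1, "spin": 0},
    {"hand": 1, "tx": 0, "ty": 0, "tz": 0.1, "spin": 0},
    {"hand": 1, "tx": 0, "ty": 0, "tz": 0, "spin": 0},
  ],
)

```text
time: 12.8
position: [0.6497, 0.0038, 0.1168]
orientation: [[-1.0, -0.005, -0.0], [-0.005, 1.0, 0.0], [0.0, 0.0, -1.0]]
contact_force: [0.2, -0.5, -7.7]
finger_gap: 0.0298
```

>>> jog_arm(
  series=[
    {"hand": 1, "tx": 0, "ty": 0, "tz": 0.1, "spin": 0},
    {"hand": 1, "tx": 0, "ty": 0, "tz": 0, "spin": 0},
  ],
)

```text
time: 13.0
position: [0.6497, 0.0038, 0.1158]
orientation: [[-1.0, -0.005, -0.0], [-0.005, 1.0, 0.0], [0.0, 0.0, -1.0]]
contact_force: [0.2, -0.2, -7.5]
finger_gap: 0.0297
```

>>> jog_arm(
  series=[
    {"hand": 1, "tx": 0, "ty": 0, "tz": 0.1, "spin": 0},
    {"hand": 1, "tx": 0, "ty": 0, "tz": 0, "spin": 0},
  ],
)

```text
time: 13.2
position: [0.6497, 0.0038, 0.1148]
orientation: [[-1.0, -0.005, -0.0], [-0.005, 1.0, 0.0], [0.0, 0.0, -1.0]]
contact_force: [0.3, 0.1, -8.2]
finger_gap: 0.0299
```

The socket is past the shoulder with no contact force. I'll keep lowering.

>>> jog_arm(
  series=[
    {"hand": 1, "tx": 0, "ty": 0, "tz": 0.1, "spin": 0},
    {"hand": 1, "tx": 0, "ty": 0, "tz": 0.1, "spin": 0},
    {"hand": 1, "tx": 0, "ty": 0, "tz": 0.1, "spin": 0},
  ],
)

```text
time: 13.5
position: [0.6497, 0.0038, 0.1118]
orientation: [[-1.0, -0.005, -0.0], [-0.005, 1.0, -0.0], [0.0, -0.0, -1.0]]
contact_force: [-0.2, 0.5, -8.0]
finger_gap: 0.0298
```

>>> jog_arm(
  series=[
    {"hand": 1, "tx": 0, "ty": 0, "tz": 0.2, "spin": 0},
    {"hand": 1, "tx": 0, "ty": 0, "tz": 0.2, "spin": 0},
    {"hand": 1, "tx": 0, "ty": 0, "tz": 0.2, "spin": 0},
    {"hand": 1, "tx": 0, "ty": 0, "tz": 0.2, "spin": 0},
    {"hand": 1, "tx": 0, "ty": 0, "tz": 0.1, "spin": 0},
    {"hand": 1, "tx": 0, "ty": 0, "tz": 0, "spin": 0},
  ],
)

```text
time: 14.1
position: [0.6496, 0.0038, 0.1027]
orientation: [[-1.0, -0.005, -0.0], [-0.005, 1.0, 0.0], [0.0, 0.0, -1.0]]
contact_force: [0.3, 0.3, -7.0]
finger_gap: 0.0301
```

>>> jog_arm(
  series=[
    {"hand": 1, "tx": 0, "ty": 0, "tz": 0.1, "spin": 0},
    {"hand": 1, "tx": 0, "ty": 0, "tz": 0.1, "spin": 0},
    {"hand": 1, "tx": 0, "ty": 0, "tz": 0.05, "spin": 0},
    {"hand": 1, "tx": 0, "ty": 0, "tz": 0, "spin": 0},
  ],
)

```text
time: 14.5
position: [0.6497, 0.0038, 0.1004]
orientation: [[-1.0, -0.005, -0.0], [-0.005, 1.0, 0.0], [0.0, 0.0, -1.0]]
contact_force: [0.0, 0.0, -7.1]
finger_gap: 0.0299
```

>>> jog_arm(
  series=[
    {"hand": 1, "tx": 0, "ty": 0, "tz": 0.05, "spin": 0},
    {"hand": 1, "tx": 0, "ty": 0, "tz": 0, "spin": 0},
  ],
)

```text
time: 14.7
position: [0.6498, 0.0038, 0.1]
orientation: [[-1.0, -0.005, 0.0], [-0.005, 1.0, -0.0], [-0.0, -0.0, -1.0]]
contact_force: [0.2, -0.6, -6.4]
finger_gap: 0.0299
```

>>> jog_arm(
  series=[
    {"hand": 1, "tx": 0, "ty": 0, "tz": 0.05, "spin": 0},
    {"hand": 1, "tx": 0, "ty": 0, "tz": 0, "spin": 0},
  ],
)

```text
time: 14.9
position: [0.6499, 0.0037, 0.0999]
orientation: [[-1.0, -0.005, 0.0], [-0.005, 1.0, -0.0], [-0.0, -0.0, -1.0]]
contact_force: [-3.9, 0.1, 2.4]
finger_gap: 0.03
```

>>> jog_arm(
  series=[
    {"hand": 3.3, "tx": 0, "ty": 0, "tz": 0, "spin": 0},
    {"hand": 3.6, "tx": 0, "ty": 0, "tz": 0, "spin": 0},
    {"hand": 4.5, "tx": 0, "ty": 0, "tz": 0, "spin": 0},
    {"hand": 5.5, "tx": 0, "ty": 0, "tz": 0, "spin": 0},
    {"hand": 6, "tx": 0, "ty": 0, "tz": 0, "spin": 0},
    {"hand": 6, "tx": 0, "ty": 0, "tz": 0, "spin": 0},
  ],
)

```text
time: 15.5
position: [0.6498, 0.0037, 0.0994]
orientation: [[-1.0, -0.005, 0.0], [-0.005, 1.0, -0.0], [-0.0, -0.0, -1.0]]
contact_force: [0.2, -0.2, -0.5]
finger_gap: 0.0597
```

```bash
python3 m.py 11 wrench_grip click_pivot
```

```text
15.6 [0.6497 0.0038 0.0994] [[-0.999986507865244, -0.005194577485146707, -2.1265575887916016e-05], [-0.005194577620718408, 0.9999865080706529, 6.32491013011409e-06], [2.123243373850837e-05, 6.435290478173542e-06, -0.9999999997538853]] [-0.6735 -0.2841  0.1701] 0.06003890339593996
wrench_grip a [283.9 161. ] 0.63
wrench_grip w [275.8 273.2] 0.98
wrench_grip ['a', 'w'] [0.6542 0.0052 0.0852] [np.float64(0.0022910213769192418), np.float64(0.0022910213769191203)]
click_pivot a [291.5 164.5] 0.64
click_pivot b [319.4 248. ] 0.9
click_pivot b [330.3 243.7] 0.4
click_pivot w [274.3 219.8] 0.86
click_pivot ['a', 'b', 'w'] [0.6196 0.0046 0.089 ] [np.float64(0.005645935900191195), np.float64(0.004739864841344298), np.float64(0.0014014896013785586)]
```

View pics/c11.png

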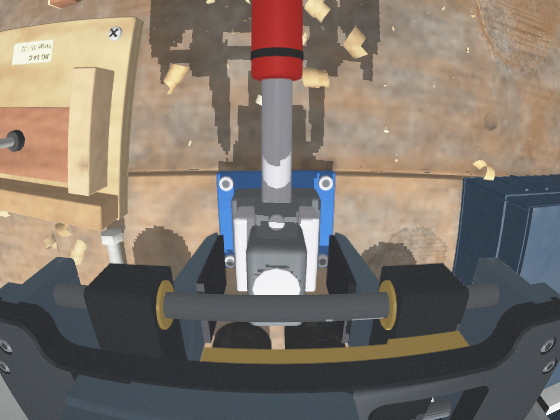

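Contact was felt at the floor (+2.4 N), and the wrench stands seated after release. Next I'll lift and move to the middle of the red grip.

>>> jog_arm(
  series=[
    {"hand": 6, "tx": 0, "ty": 0, "tz": -1, "spin": 0},
    {"hand": 6, "tx": 0, "ty": 0, "tz": -2.5, "spin": 0},
    {"hand": 6, "tx": 0, "ty": 0, "tz": -2.5, "spin": 0},
    {"hand": 6, "tx": 3, "ty": 0, "tz": 0, "spin": 0},
    {"hand": 6, "tx": 4, "ty": 0, "tz": 0, "spin": 0},
    {"hand": 5, "tx": 4, "ty": 0, "tz": 0, "spin": 0},
    {"hand": 4, "tx": 3.5, "ty": 0, "tz": 0, "spin": 0},
    {"hand": 4, "tx": 0, "ty": 0, "tz": 0, "spin": 0},
    {"hand": 4, "tx": 0, "ty": 0, "tz": 0, "spin": 0},
  ],
)

```text
time: 16.85
position: [0.5049, 0.003, 0.1604]
orientation: [[-1.0, -0.005, 0.001], [-0.005, 1.0, -0.0], [-0.001, -0.0, -1.0]]
contact_force: [0.9, 0.6, -0.1]
finger_gap: 0.04
```

```bash
python3 m.py 12 wrench_grip click_pivot
```

```text
16.95 [0.5059 0.003  0.1601] [[-0.9999854318692127, -0.005190309345485946, 0.0014821397513708054], [-0.0051903922934355895, 0.9999865284647226, -5.212401276992078e-05], [-0.0014818492449222502, -5.981614016379367e-05, -0.9999989002718176]] [0.8076 0.1568 0.8014] 0.04047082618405993
wrench_grip a [284.6 163.7] 0.91
wrench_grip b [328.9 241.7] 0.6
wrench_grip w [292.7 124.3] 0.33
wrench_grip ['a', 'b'] [0.6449 0.0124 0.0847] [np.float64(0.001354648006807741), np.float64(0.001354648006807809)]
click_pivot a [293.3 168.6] 0.84
click_pivot b [320.3 252.9] 0.83
click_pivot w [272.5 348.1] 0.64
click_pivot ['a', 'b', 'w'] [ 0.621  -0.0003  0.0752] [np.float64(0.002503157919528548), np.float64(0.006199963338432036), np.float64(0.004226203358869233)]
```

View pics/c12.png

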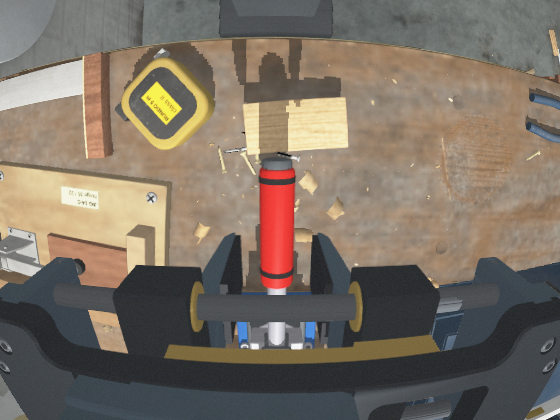

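View pics/b12.png

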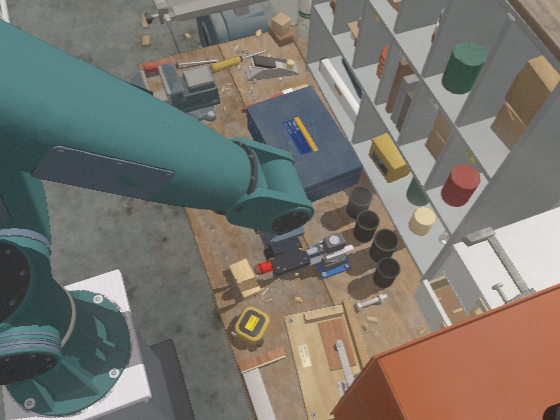

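>>> jog_arm(
  series=[
    {"hand": 4, "tx": 0, "ty": 0, "tz": 3, "spin": 0},
    {"hand": 4, "tx": 0, "ty": 0, "tz": 3, "spin": 0},
    {"hand": 4, "tx": 0, "ty": 0, "tz": 0.9, "spin": 0},
    {"hand": 4, "tx": 0, "ty": 0, "tz": 0, "spin": 0},
    {"hand": 4, "tx": 0, "ty": 0, "tz": 0, "spin": 0},
  ],
)

```text
time: 17.8
position: [0.5053, 0.003, 0.0912]
orientation: [[-1.0, -0.005, 0.001], [-0.005, 1.0, -0.0], [-0.001, -0.0, -1.0]]
contact_force: [0.1, 0.9, -0.0]
finger_gap: 0.0401
```

Run:
```python
from h import *
np.set_printoptions(precision=4,suppress=True)
o,w=snap('wrist','c13.png');print(o['time'],o['position'],o['contact_force'])
```

```text
17.8 [0.5053 0.003  0.0912] [ 0.0961  0.9286 -0.0496]
```

View pics/c13.png

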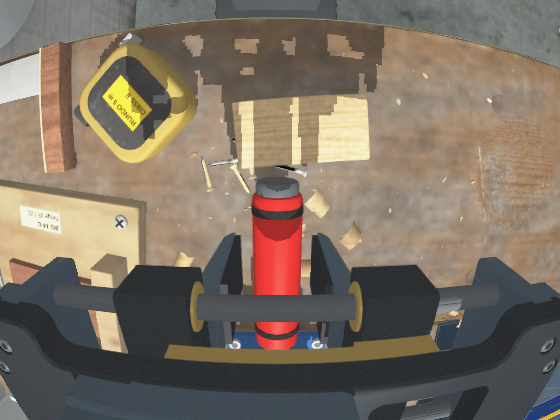

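>>> jog_arm(
  series=[
    {"hand": 4, "tx": 0, "ty": 0.4, "tz": 0, "spin": 0},
    {"hand": 4, "tx": 0, "ty": 0.4, "tz": 0, "spin": 0},
    {"hand": 4, "tx": 0, "ty": 0.3, "tz": 0, "spin": 0.02},
    {"hand": 4, "tx": 0, "ty": 0.3, "tz": 0, "spin": 0.02},
    {"hand": 4, "tx": 0, "ty": 0, "tz": 0, "spin": 0},
  ],
)

```text
time: 18.35
position: [0.5048, 0.0174, 0.0906]
orientation: [[-0.999, 0.035, 0.0], [0.035, 0.999, -0.0], [-0.0, -0.0, -1.0]]
contact_force: [-0.1, -0.8, 0.6]
finger_gap: 0.0402
```

>>> jog_arm(
  series=[
    {"hand": 4, "tx": -0.01, "ty": 0.58, "tz": 0, "spin": 0.04},
    {"hand": 4, "tx": -0.01, "ty": 0.58, "tz": 0, "spin": 0.04},
    {"hand": 4, "tx": 0, "ty": 0, "tz": 0, "spin": 0},
  ],
)

```text
time: 18.65
position: [0.5056, 0.0289, 0.0904]
orientation: [[-0.993, 0.115, -0.0], [0.115, 0.993, 0.0], [0.0, 0.0, -1.0]]
contact_force: [0.5, -0.9, 0.0]
finger_gap: 0.04
```

>>> jog_arm(
  series=[
    {"hand": 4, "tx": -0.02, "ty": 0.72, "tz": 0, "spin": 0.05},
    {"hand": 4, "tx": -0.02, "ty": 0.72, "tz": 0, "spin": 0.05},
    {"hand": 4, "tx": 0, "ty": 0, "tz": 0, "spin": 0},
  ],
)

```text
time: 18.95
position: [0.508, 0.043, 0.0904]
orientation: [[-0.977, 0.212, -0.0], [0.212, 0.977, 0.0], [0.0, 0.0, -1.0]]
contact_force: [-0.0, -0.1, -0.1]
finger_gap: 0.0398
```

>>> jog_arm(
  series=[
    {"hand": 4, "tx": -0.02, "ty": 0.58, "tz": 0, "spin": 0.04},
    {"hand": 4, "tx": -0.02, "ty": 0.58, "tz": 0, "spin": 0.04},
    {"hand": 4, "tx": 0, "ty": 0, "tz": 0, "spin": 0},
  ],
)

```text
time: 19.25
position: [0.5111, 0.054, 0.0904]
orientation: [[-0.957, 0.289, -0.0], [0.289, 0.957, 0.0], [0.0, 0.0, -1.0]]
contact_force: [0.1, 0.0, 0.2]
finger_gap: 0.0398
```

Run:
```python
from h import *
np.set_printoptions(precision=4,suppress=True)
o,w=snap('wrist','c14.png');o,w=snap('side','b14.png');print(o['time'],o['position'],o['contact_force'])
```

```text
19.3 [0.5109 0.0538 0.0904] [-0.035  -1.124  -0.6577]
```

View pics/c14.png

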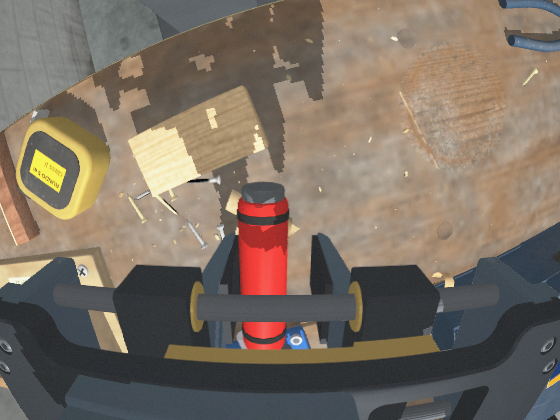

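View pics/b14.png

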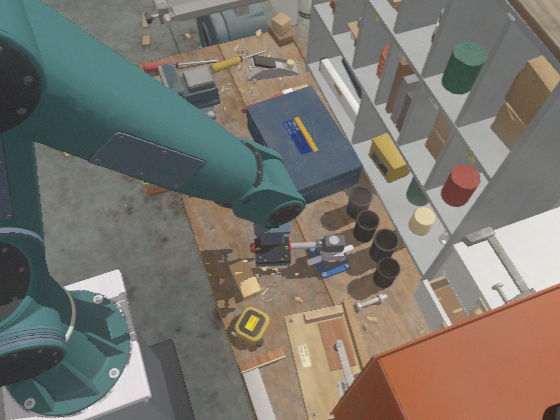

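The handle follows, resting against the trailing finger (left edge at column 240). It has turned about 0.3 rad so far, so I'll continue.

>>> jog_arm(
  series=[
    {"hand": 4, "tx": -0.02, "ty": 0.58, "tz": 0, "spin": 0.04},
    {"hand": 4, "tx": -0.02, "ty": 0.58, "tz": 0, "spin": 0.04},
    {"hand": 4, "tx": 0, "ty": 0, "tz": 0, "spin": 0},
  ],
)

```text
time: 19.65
position: [0.5151, 0.0648, 0.0904]
orientation: [[-0.931, 0.365, -0.0], [0.365, 0.931, 0.0], [0.0, 0.0, -1.0]]
contact_force: [-0.8, 0.1, -0.3]
finger_gap: 0.0396
```

>>> jog_arm(
  series=[
    {"hand": 4, "tx": -0.02, "ty": 0.58, "tz": 0, "spin": 0.04},
    {"hand": 4, "tx": -0.02, "ty": 0.43, "tz": 0, "spin": 0.03},
    {"hand": 4, "tx": 0, "ty": 0, "tz": 0, "spin": 0},
  ],
)

```text
time: 19.95
position: [0.5192, 0.0739, 0.0904]
orientation: [[-0.903, 0.429, -0.0], [0.429, 0.903, 0.0], [0.0, 0.0, -1.0]]
contact_force: [0.2, 0.6, 0.4]
finger_gap: 0.04
```

>>> jog_arm(
  series=[
    {"hand": 4, "tx": -0.02, "ty": 0.43, "tz": 0, "spin": 0.03},
    {"hand": 4, "tx": -0.02, "ty": 0.43, "tz": 0, "spin": 0.03},
    {"hand": 4, "tx": 0, "ty": 0, "tz": 0, "spin": 0},
  ],
)

```text
time: 20.25
position: [0.5229, 0.0808, 0.0902]
orientation: [[-0.876, 0.482, -0.001], [0.482, 0.876, -0.001], [0.001, -0.002, -1.0]]
contact_force: [-0.7, -9.3, -0.7]
finger_gap: 0.04
```

The force has jumped to about 8.5 N tangentially, so the bolt is tight or close to clicking. I'll look, then take smaller steps.

Run:
```python
from h import *
np.set_printoptions(precision=4,suppress=True)
o,w=snap('wrist','c15.png');o,w=snap('side','b15.png');print(o['time'],o['position'],o['contact_force'],o['torque'])
c=w['color'][200:280,240:360,::-1]; cv2.imwrite('pics/s15.png',cv2.resize(c,None,fx=5,fy=5,interpolation=cv2.INTER_CUBIC))
```

```text
20.3 [0.5228 0.0806 0.0901] [ -0.2588 -11.0766   0.2068] [-1.6341  0.1066  0.1447]
```

View pics/c15.png

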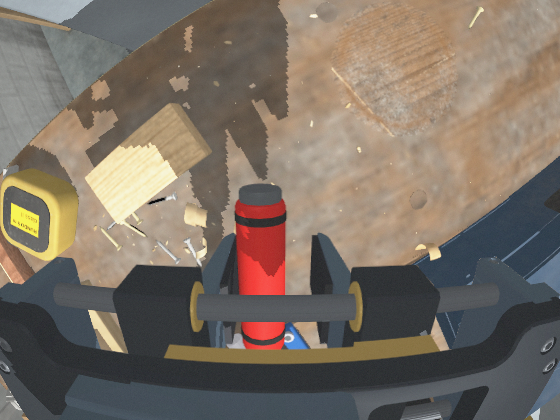

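View pics/s15.png

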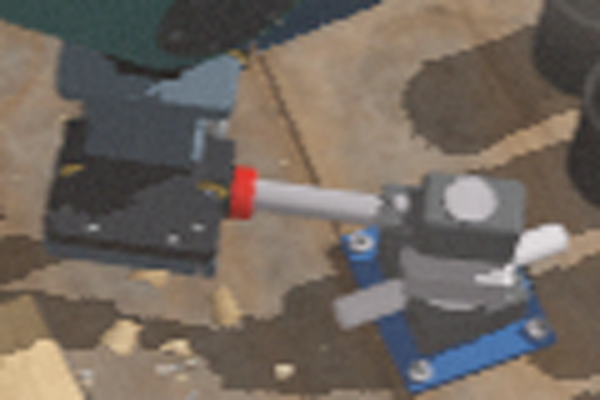

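>>> jog_arm(
  series=[
    {"hand": 4, "tx": 0, "ty": 0.25, "tz": 0, "spin": 0.02},
    {"hand": 4, "tx": 0, "ty": 0, "tz": 0, "spin": 0},
  ],
)

```text
time: 20.55
position: [0.5241, 0.0827, 0.0902]
orientation: [[-0.867, 0.499, -0.001], [0.499, 0.867, -0.001], [0.0, -0.001, -1.0]]
contact_force: [-0.2, -10.9, -0.5]
finger_gap: 0.04
```

>>> jog_arm(
  series=[
    {"hand": 4, "tx": 0, "ty": 0.25, "tz": 0, "spin": 0.02},
    {"hand": 4, "tx": 0, "ty": 0, "tz": 0, "spin": 0},
  ],
)

```text
time: 20.75
position: [0.5255, 0.0848, 0.0902]
orientation: [[-0.857, 0.516, -0.001], [0.516, 0.857, -0.001], [0.0, -0.001, -1.0]]
contact_force: [0.7, -11.7, -0.3]
finger_gap: 0.0398
```

Run:
```python
from h import *
np.set_printoptions(precision=4,suppress=True)
o,w=snap('side','b16.png');print(o['time'],o['position'],o['contact_force'],o['torque'])
c=w['color'][215:265,270:355,::-1]; cv2.imwrite('pics/s16.png',cv2.resize(c,None,fx=9,fy=9,interpolation=cv2.INTER_CUBIC))
o,w=snap('scene','a16.png')
c=w['color'][135:205,250:335,::-1]; cv2.imwrite('pics/t16.png',cv2.resize(c,None,fx=8,fy=8,interpolation=cv2.INTER_CUBIC))
```

```text
20.75 [0.5255 0.0848 0.0902] [  0.6771 -11.7002  -0.2627] [-1.8061 -0.204   0.1425]
```

View pics/s16.png

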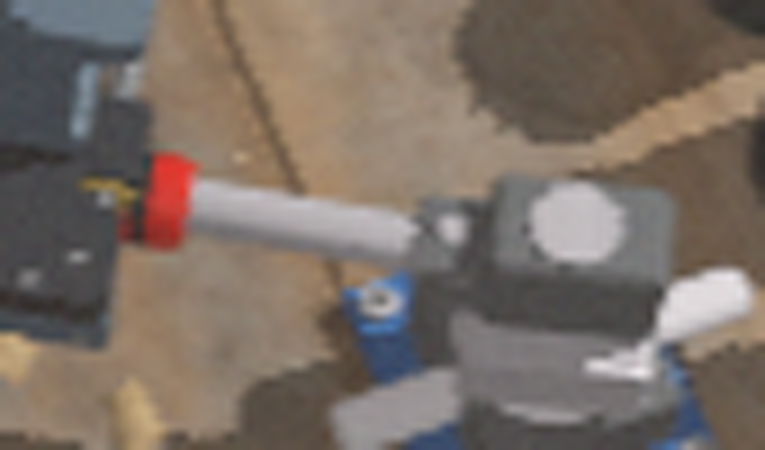

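View pics/t16.png

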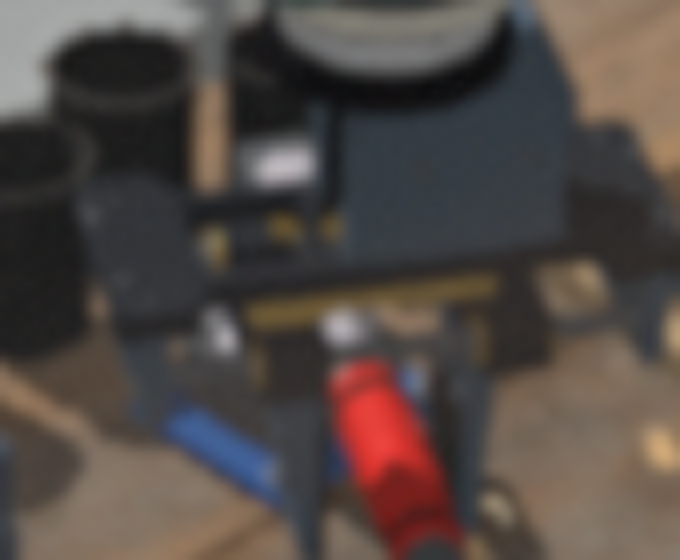

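Run:
```python
from h import *
np.set_printoptions(precision=4,suppress=True)
o,w=snap('side','b17.png'); print(o['contact_force'])
q=lambda x,y:((x+.5)/9-.5+270,(y+.5)/9-.5+215)
def ang(p1,p2,z):
    a=atz(w,q(*p1),z,o);b=atz(w,q(*p2),z,o);d=a-b;return a[:2],b[:2],np.degrees(np.arctan2(d[1],d[0]))
print('handle top edge',ang((200,178),(410,213),.084))
print('handle bot edge',ang((195,238),(410,258),.084))
print('red-pin',ang((170,205),(455,229),.088))
print('disc-pin',ang((455,229),(577,222),.105))
print('block top',ang((510,176),(665,190),.105))
print('block bot',ang((500,262),(660,279),.105))
```

```text
[  0.9878 -10.253   -0.6255]
handle top edge (array([0.5683, 0.0603]), array([0.6167, 0.0316]), np.float64(149.30423183777566))
handle bot edge (array([0.5606, 0.0443]), array([0.6116, 0.0194]), np.float64(153.97474577681263))
red-pin (array([0.5571, 0.0538]), array([0.6249, 0.0215]), np.float64(154.5184248910914))
disc-pin (array([0.6202, 0.0144]), array([0.6507, 0.0054]), np.float64(163.50563404265796))
block top (array([0.6397, 0.0236]), array([0.676, 0.006]), np.float64(154.10265580012756))
block bot (array([0.6275, 0.0017]), array([ 0.6643, -0.017 ]), np.float64(153.13592396549242))
```

Force is holding steady around 9.5–10 N while the arm advances, so the handle is yielding. I estimate 0.04–0.11 rad of give. One small extra step makes the click certain while staying well below 0.2 rad.

>>> jog_arm(
  series=[
    {"hand": 4, "tx": 0, "ty": 0.15, "tz": 0, "spin": 0.01},
    {"hand": 4, "tx": 0, "ty": 0.15, "tz": 0, "spin": 0.01},
    {"hand": 4, "tx": 0, "ty": 0, "tz": 0, "spin": 0},
    {"hand": 4, "tx": 0, "ty": 0, "tz": 0, "spin": 0},
  ],
)

```text
time: 21.3
position: [0.5271, 0.0872, 0.0902]
orientation: [[-0.846, 0.532, -0.001], [0.532, 0.846, -0.001], [-0.0, -0.001, -1.0]]
contact_force: [0.9, -12.9, -0.7]
finger_gap: 0.0401
```

Run:
```python
from h import *
np.set_printoptions(precision=4,suppress=True)
o,w=snap('side','b18.png');print(o['time'],o['position'],o['contact_force'],o['torque'])
c=w['color'][215:265,270:355,::-1]; cv2.imwrite('pics/s18.png',cv2.resize(c,None,fx=9,fy=9,interpolation=cv2.INTER_CUBIC))
```

```text
21.3 [0.5271 0.0872 0.0902] [  0.9297 -12.8775  -0.7226] [-1.9195 -0.2093  0.0594]
```

View pics/s18.png

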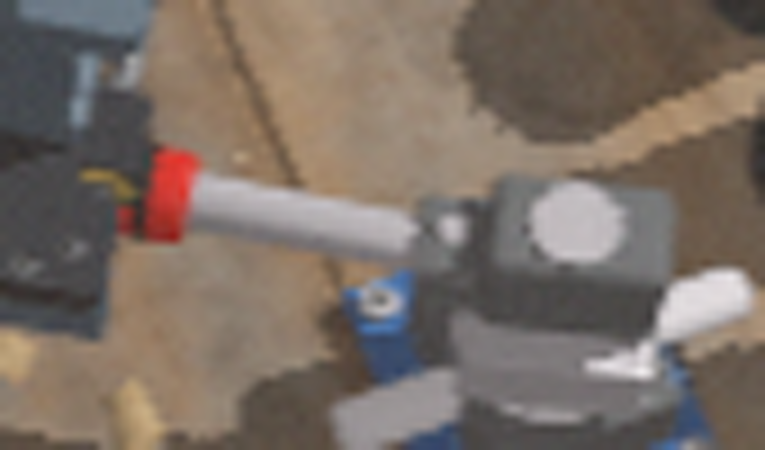

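The head block sits at the same pixels as in the two earlier views while the handle has moved a further 8 mm, about 0.07 rad of give, at a steady ~10 N. It has clicked, so I'll stop and back off.

>>> jog_arm(
  series=[
    {"hand": 4, "tx": 0, "ty": -0.3, "tz": 0, "spin": -0.02},
    {"hand": 4, "tx": 0, "ty": -0.3, "tz": 0, "spin": -0.02},
    {"hand": 4, "tx": 0, "ty": -0.3, "tz": 0, "spin": -0.02},
    {"hand": 4, "tx": 0, "ty": -0.3, "tz": 0, "spin": -0.02},
    {"hand": 4, "tx": 0, "ty": -0.3, "tz": 0, "spin": 0},
    {"hand": 4, "tx": 0, "ty": -0.3, "tz": 0, "spin": 0},
    {"hand": 4, "tx": 0, "ty": 0, "tz": 0, "spin": 0},
    {"hand": 4, "tx": 0, "ty": 0, "tz": 0, "spin": 0},
  ],
)

```text
time: 22.15
position: [0.5185, 0.0728, 0.0905]
orientation: [[-0.885, 0.466, 0.0], [0.466, 0.885, 0.0], [0.0, 0.0, -1.0]]
contact_force: [0.3, 0.3, 0.0]
finger_gap: 0.0399
```

Run:
```python
from h import *
np.set_printoptions(precision=4,suppress=True)
o,w=snap('wrist','c19.png');print(o['time'],o['position'],o['contact_force'],o['torque'])
```

```text
22.15 [0.5185 0.0728 0.0905] [0.2981 0.2998 0.0007] [ 0.0842 -0.0669  0.0018]
```

View pics/c19.png

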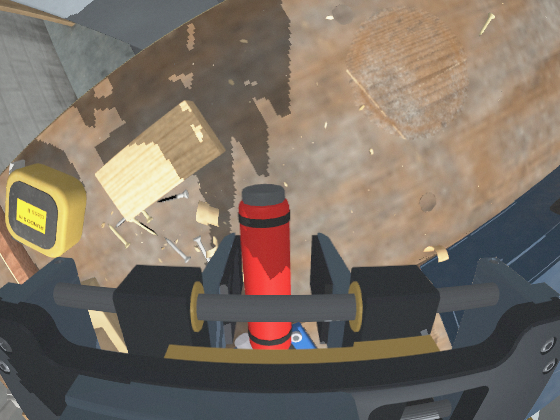

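>>> jog_arm(
  series=[
    {"hand": 4.5, "tx": 0, "ty": -0.3, "tz": 0, "spin": 0},
    {"hand": 5, "tx": 0, "ty": 0, "tz": 0, "spin": 0},
    {"hand": 5, "tx": 0, "ty": 0, "tz": -1, "spin": 0},
    {"hand": 5, "tx": 0, "ty": 0, "tz": -2, "spin": 0},
    {"hand": 5, "tx": 0, "ty": 0, "tz": -4, "spin": 0},
    {"hand": 5, "tx": 0, "ty": 0, "tz": -4, "spin": 0},
    {"hand": 5, "tx": 0, "ty": 0, "tz": -3, "spin": 0},
    {"hand": 5, "tx": 0, "ty": 0, "tz": 0, "spin": 0},
    {"hand": 5, "tx": 0, "ty": 0, "tz": 0, "spin": 0},
  ],
)

```text
time: 23.1
position: [0.5173, 0.0703, 0.2313]
orientation: [[-0.885, 0.466, 0.002], [0.466, 0.885, 0.0], [-0.001, 0.001, -1.0]]
contact_force: [0.4, -0.1, -1.0]
finger_gap: 0.0502
```

```bash
python3 m.py 20 wrench_grip click_pivot wood_block_2_mid tape_measure_mid bolt_mid
```

```text
23.2 [0.5165 0.0701 0.2296] [[-0.8847889162294272, 0.46599013478228896, -0.0013296627916457697], [0.46599067792392124, 0.8847896219263754, -0.00011410252367145165], [0.001123301188325233, -0.0007205671139475782, -0.9999991094883408]] [-0.9844 -0.254  -0.1636] 0.05001303660045431
wrench_grip a [285.4 163. ] 0.69
wrench_grip b [333.9 245.1] 0.8
wrench_grip w [281.9 332.6] 0.58
wrench_grip ['a', 'b', 'w'] [0.6543 0.0031 0.0785] [np.float64(0.000813557551093905), np.float64(0.0015804970004884675), np.float64(0.002201665602648605)]
click_pivot b [320.3 242.5] 0.58
click_pivot w [276.3 311.6] 0.79
click_pivot ['b', 'w'] [0.6225 0.0156 0.0863] [np.float64(0.000813880315553017), np.float64(0.000813880315553237)]
wood_block_2_mid a [336.6 222.8] 0.58
wood_block_2_mid b [245.4 278.9] 0.91
wood_block_2_mid w [206.6 147.5] 0.76
wood_block_2_mid ['a', 'b', 'w'] [0.4369 0.0212 0.0053] [np.float64(0.00032147089782079234), np.float64(0.0017308396751416126), np.float64(0.0018189670960613237)]
tape_measure_mid a [374.4 202.6] 0.85
tape_measure_mid a [287.5 161.5] 0.24
tape_measure_mid b [254.2 326.8] 0.86
tape_measure_mid b [248.7 281. ] 0.25
tape_measure_mid w [113.6 176.6] 0.68
tape_measure_mid ['a', 'b', 'w'] [ 0.4119 -0.1006  0.019 ] [np.float64(0.0022151949591891346), np.float64(0.0032092390182761), np.float64(0.0039161280982130085)]
bolt_mid a [309.  161.4] 0.59
bolt_mid b [370.5 301.2] 0.69
bolt_mid ['a', 'b'] [ 0.6958 -0.136   0.002 ] [np.float64(0.0029368660582040863), np.float64(0.002936866058203813)]
```

View pics/b20.png

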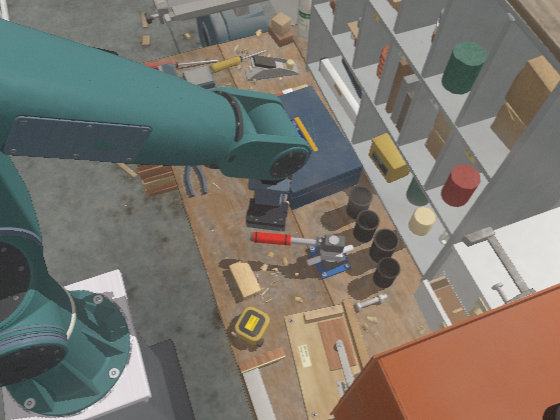

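View pics/c20.png

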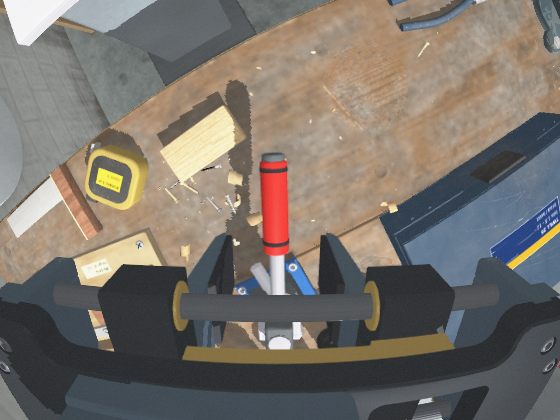

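Run:
```python
from h import *
np.set_printoptions(precision=4,suppress=True)
o,w=snap('side','b21.png')
c=w['color'][215:265,250:355,::-1]; cv2.imwrite('pics/s21.png',cv2.resize(c,None,fx=7,fy=7,interpolation=cv2.INTER_CUBIC))
o,w=snap('wrist','c21.png')
hsv=cv2.cvtColor(w['color'],cv2.COLOR_RGB2HSV)
m=((hsv[...,0]<8)|(hsv[...,0]>172))&(hsv[...,1]>150)&(hsv[...,2]>90)
m[:, :255]=0;m[:,295:]=0;m[:155]=0;m[255:]=0
ys,xs=np.nonzero(m);P=np.array([atz(w,p,.09,o)[:2] for p in zip(xs,ys)]);c=P.mean(0);print(c,np.degrees(np.arctan2(*(c-[.6497,.0038])[::-1])),np.linalg.norm(c-[.6497,.0038]))
u=np.linalg.svd(P-c)[2][0];print(np.degrees(np.arctan2(u[1],u[0])))
```

```text
[0.5175 0.0681] 154.04700357200497 0.1470028639455559
-26.04659192532647
```

View pics/s21.png

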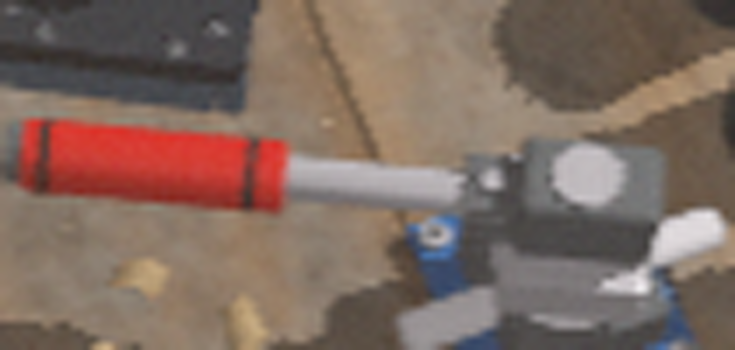

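The wrench is seated. The handle line is at 154.0°, and the bearing of the grip from the bolt axis is also 154.0°, so it has sprung straight. Under load the grip was at about 148.7°, which means a clear click of about 0.12 rad. Handing in.

```bash
python3 -c "
from bench import ctrl
print(ctrl.sign_off())"
```

```text
the job is handed in; nothing more can be done
None
```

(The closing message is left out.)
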